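# Weigh a packed food tin on the sprung hanging scale

### The job

Weigh the packed food tin: pick up its wire carrier, hang it by its bail on the sprung hook of the scale and let the hook take the weight gently, so that it is neither jolted nor pushed down to its stop when you let go. When the tin hangs free and quite still, press the hold button on the readout to keep the reading and let it come back up, leaving the tin hanging; keep the tin upright and leave the other food tubs and the jar alone.

Things in the scene. Friction and masses are not known exactly. Their poses are not given: they have to be found in the camera images.
- carrier_grip (a point): Centre of the black grip block on top of the wire carrier: 36 mm (its x) by 18 mm (its y) by 44 mm high, z up, 172 mm above the table at the start. A 10 mm neck joins it to the bail below. Grasp it across its y. The carrier's weight is not known beforehand.
- carrier_eye (a point): The point that must rest in the hook: underside of the bail's raised middle, 45.5 mm straight below the grip's centre, 126.5 mm above the tin's underside. The bail's crossbar (7 mm wire along y) is flat for 18 mm here, then falls 16 mm on both sides. The window below is 70 mm high down to the tin's lid and about 100 mm wide; the hook goes through it along the carrier's x, from either side.
- carrier: Loose wire carrier with a lidded round steel tin, 100 mm across and 55 mm high, right under the grip; 0.23 to 0.81 kg in all. Origin at the centre of the tin's underside, z up. The bail is an arch of 7 mm wire in the y-z plane at x = 0, its legs 53 mm either side of the middle.
- hook_seat (a point): Upper surface of the floor of the sprung hook's trough, where the eye is to rest, 265 mm above the table when unloaded; it moves down with the hook. The hook is an 8 mm steel bar; it points along -x, roughly to the robot. The trough is flat for 22 mm and rises to 16 mm on both sides: the free tip 23 mm in front, the shank 24 mm behind (+x). z up; y is the crossbar's direction when hung.
- stand: The fixed scale stand. Origin on the table straight below the hook seat, x from the hook's tip to the post, z up. Base plate 15 mm high, 130 mm wide, from x = -40 to 150 mm; post at x = 100 mm, 22 mm thick, its top at 255 mm; the hook's sliding sleeve on it is 46 mm thick and its top stands at 285 mm when unloaded.
- hook (a joint): How far the sprung hook has dipped, m: 0 unloaded, positive down, stop at 0.105. Spring of 100 N/m (10 mm a newton), lightly damped: with the tin hanging it settles from 22 to 80 mm down, depending on the tin's weight, and bounces for a few seconds if let go abruptly. It is to be loaded slowly (some 20 mm/s).
- hold_top (a point): Top centre of the hold button, a round grey push button 30 mm across on top of the readout: a white box 100 (x) by 130 mm (y), 36 mm high, fixed on the table, with a dark screen beside the button. The box's middle is 33 mm from the button along +y. z up; pressed straight down.
- hold (a joint): Travel of the hold button, m: 0 up, 0.006 fully down at about 5 N; it springs back.
- tub_low: Bystander: clear food tub with lid, 108 mm across, 56 mm high, standing on the table; origin under its centre.
- tub_high: Bystander: a like tub stacked on tub_low; origin under its centre.
- jar: Bystander: glass jar, 64 mm across, 100 mm high; origin under its centre.
Mind the look-alikes: they are no part of the job. What is shaped like the part that bears hold_top but green or purple is not meant.

How it is judged (in metres and radians):
On the way, in this order (a step that is already met when the one before it is completed fails the run):
1. the carrier hangs by its eye in the hook, let go, and it and the hook are still for a second (value of joint hook between 0.012 and 0.09 m and distance between carrier_eye and hook_seat below 0.012 m and angle between carrier_grip's own z axis and vertical below 0.15 rad and velocity of joint hook between -0.01 and 0.01 m/s and linear speed of carrier below 0.03 m/s and contact force between the fingers and carrier below 0.1 N), for 1 s.
2. the hold button is pressed down (value of joint hold above 0.004 m and value of joint hook between 0.012 and 0.09 m and distance between carrier_eye and hook_seat below 0.012 m and angle between carrier_grip's own z axis and vertical below 0.15 rad), for 0.05 s.
At the end, for the whole second after the job is handed in: The carrier hangs with its eye within 12 mm of the hook's seat, within 0.15 rad of upright, the hook dipped 12 to 90 mm; tin slower than 30 mm/s and hook slower than 10 mm/s; the hold button is up again (under 2 mm) (value of joint hook between 0.012 and 0.09 m and distance between carrier_eye and hook_seat below 0.012 m and angle between carrier_grip's own z axis and vertical below 0.15 rad and velocity of joint hook between -0.01 and 0.01 m/s and linear speed of carrier below 0.03 m/s and value of joint hold below 0.002 m); the robot touches nothing.
It fails at once if the hook is jolted: it moves up or down faster than 50 mm/s (velocity of joint hook above 0.05 m/s or velocity of joint hook below -0.05 m/s).
It fails at once if the hook is pushed down to its stop (dipped over 97 mm) (value of joint hook above 0.097 m).
It fails at once if the hold button is pressed while the tin is not hanging still on the hook (value of joint hold above 0.003 m and (value of joint hook below 0.012 m or velocity of joint hook above 0.015 m/s or velocity of joint hook below -0.015 m/s or linear speed of carrier above 0.05 m/s)).
It fails at once if the tin is tipped over 0.5 rad (angle between carrier_grip's own z axis and vertical above 0.5 rad).
It fails at once if a tub or the jar is shifted by over 20 mm (distance of any of tub_low, tub_high, jar from where it was at the start of the episode above 0.02 m).
It also fails if it takes over 72 s, if anything falls off the work surface, if the arm or the gripper's body presses on something with over 40 N, if the wrist force passes 120 N, or if a joint passes its speed limit or range.

### The arm

A 6-joint arm with a two-finger parallel gripper is mounted at the origin on the work surface. World frame = base frame: x ahead of the robot, y to its left, z up, the work surface at z = 0. Lengths are in mm, angles in rad, forces in N, time in s.
With the tool pointing down it reaches from about 350 to 975 mm from the base axis. Payload 7.1 kg.
Tool frame: the origin (TCP) lies at the very end of the fingers, on their centre line; the grasp point (between the pads) lies 19 mm behind it; x points along the fingers, y is the direction in which the jaws open and shut, and the axes are right-handed (so a half turn about x gives the same grasp; the last joint's range is limited). The gripper opens to 88 mm and grips with 3 to 60 N. Pads are 20 mm wide; open, the fingers measure 115 mm over their backs; the gripper's body (75 mm by 178 mm) begins 61 mm behind the grasp point.
Start: joints at [1.188, 0.423, 1.63, -0, 1.089, -0.019], TCP at [222.36, 584.089, 195.175] pointing down, gripper open.
Joint ranges: [-3, 3], [-0.9, 2.11], [0.09, 2.58], [-1.31, 4.45], [0.11, 2.69], [-2.54, 2.54]. Speed limits (rad/s): [2.39, 2.39, 3.01, 3.14, 3.14, 3.14].

### API

Orientations are given as a rotation vector (axis times angle).
In Python, from workcell import ctrl gives the robot as it stands. The module is installed in compiled form; this text tells all that it offers.
- The arm moves only by the tool carry_out, never from a script. Its argument "commands" is a list of rows, each a list of 6 numbers: the shift along the tool's x, y, z in m, then the turn, a rotation vector about the tool's x, y, z in degrees. In form: [[tx, ty, tz, rx, ry, rz], ...]. A call has 1 to 8 rows; each row shifts and turns the pose as measured when the row begins, along the tool's axes as they then stand; what a row does not reach is not made up. A row lasts 1/8 s, in which the tool goes at most 62.5 mm and 10.7 degrees, less where a joint would pass 70% of its speed; a pose out of reach is approached as far as the arm can. A call with a gripper value outside its range is refused whole. "grip" is the closure, from 0 (fully open) to 1 (shut), set as the call begins (left out, the last holds). The fingers move at their own pace and stop on an object; the grip force is fixed at half the most. Time passes only in rows, so rows that do not move let the fingers close. It gives the time, the measured TCP pose, the force and the opening at its end, in the units of the state.
- ctrl.get_obs(): the state, without advancing time (a new reading comes with each control period).
- ctrl.get_image(name): name is "scene" or "top" or "wrist"; returns a dict with "pixels" (480x640x3 uint8, blue, green, red), "intrinsics" (3x3 intrinsics, pixels), "rvec" (rotation vector, rad) and "tvec" (3), from world to camera coordinates, as OpenCV has them. Camera axes: x right, y down, z forward; pixel columns grow to the right and rows downward; lengths in mm; the calibration is good to about 2 mm. A picture is of the moment at which its call begins. There is no depth.
- ctrl.close_job(): hands the job in, once; it reports no verdict.
The state is a dict: "t": time; "qpos": joint angles; "qvel": joint speeds; "joint_torque": joint torques, N m; "ee_pos": TCP position; "orientation": TCP orientation; "ft_force": force on the tool from outside, world axes, zero at the start; "moment": the same for the moment, N m; "width": finger opening in mm.
Only numpy, scipy, OpenCV 4.12 (cv2) and the standard library are available. Lean on these libraries where they do the work, as an engineer would, in place of code of your own. Each camera call takes 0.05 s, during which the arm holds its last target. There are 200 camera calls.

## Working session

There is one attempt and no reset: what is moved stays moved. The work goes in short steps, Python scripts to look and compute and a tool call to move; the robot and the scene stay as the last step left them, time stands still between calls to the robot, and variables do not carry over. Pictures are saved under pics/ and viewed, about 8 in all and at most 12, crops included, and the job is handed in when it is done.

Besides the shell and the picture viewer there is one more tool, called after "Request:" as name(argument=value, ...), one argument or row to a line, values as JSON. carry_out: Moves the arm, as the interface text tells. Its arguments: {"type":"object","properties":{"commands":{"type":"array"},"grip":{"type":"number"}},"required":["commands"]}

```bash
mkdir -p pics
cat > h.py <<'E'
import numpy as np, cv2
from workcell import ctrl
def snap(name,fn=None):
    im=ctrl.get_image(name)
    K=np.array(im["intrinsics"],float);R=cv2.Rodrigues(np.array(im["rvec"],float))[0];t=np.array(im["tvec"],float).ravel()
    if fn: cv2.imwrite("pics/"+fn,im["pixels"]); np.savez("pics/"+fn+".npz",K=K,R=R,t=t)
    return im["pixels"],K,R,t
def ld(fn):
    z=np.load("pics/"+fn+".npz");return z["K"],z["R"],z["t"]
def onz(c,u,v,z):
    K,R,t=c;d=R.T@np.linalg.inv(K)@[u,v,1];o=-R.T@t
    return o+d*(z-o[2])/d[2]
def proj(c,p):
    K,R,t=c;q=K@(R@np.array(p,float)+t);return q[:2]/q[2]
def tri(obs):
    A=[];b=[]
    for c,u,v in obs:
        K,R,t=c;d=R.T@np.linalg.inv(K)@[u,v,1];d/=np.linalg.norm(d);o=-R.T@t;P=np.eye(3)-np.outer(d,d);A.append(P);b.append(P@o)
    return np.linalg.solve(sum(A),sum(b))
E
python3 - <<'E'
from h import *
for n in("scene","top"):
    p,K,R,t=snap(n,n+"0.png");print(n,-R.T@t,K[0,0])
o=ctrl.get_obs();print(o)
E
```

```text
scene [1355.45920607  462.65636803  890.62007057] 499.65961353683656
top [ 402.65040736   60.28885873 1187.55856043] 433.50297174576394
{'t': 0.1, 'qpos': array([ 1.18798924e+00,  4.23774782e-01,  1.63059677e+00, -2.18675530e-05,
        1.08854844e+00, -1.89598036e-02]), 'qvel': array([ 1.24868574e-03,  8.59120339e-05, -1.55321382e-03, -2.06795063e-03,
        1.10125903e-03,  9.53718215e-04]), 'joint_torque': array([-6.16051002e-04, -5.45610738e+01, -2.74321836e+01,  6.45708083e-02,
        1.88804709e-02, -3.20516460e-05]), 'ee_pos': array([222.18524229, 583.61929086, 194.47956793]), 'orientation': array([ 0.2844522 ,  1.5521257 , -0.28651068]), 'ft_force': array([-0.14527053, -0.36746717,  0.02264308]), 'moment': array([ 0.04265954,  0.02307823, -0.02777138]), 'width': 87.45219946381424}
```

View pics/scene0.png

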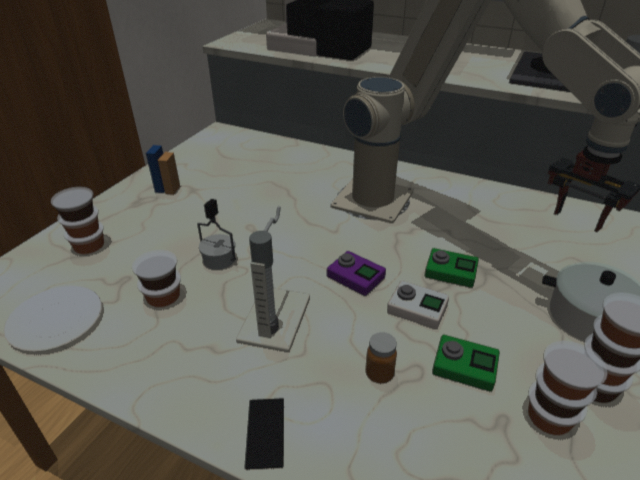

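View pics/top0.png

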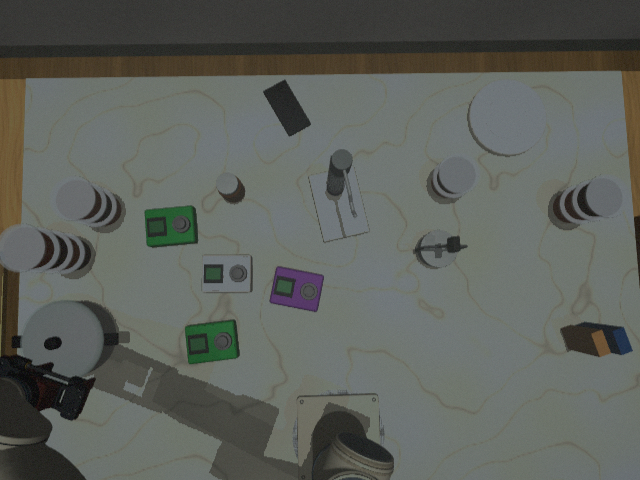

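The top view shows the carrier with its grip near (456,244), the stand's hook near (350,190) and the white readout's button at (238,272). Things that could be mistaken for the readout are the green boxes at (170,226) and (212,341) and the purple one at (297,288); I choose the white one. The tub pair by the carrier is at (452,180) and the jar at (230,188).

Run:
```python
from h import *
t=cv2.imread("pics/top0.png");s=cv2.imread("pics/scene0.png")
a=t[140:280,300:480];cv2.imwrite("pics/c1.png",cv2.resize(cv2.convertScaleAbs(a,alpha=1.6,beta=20),None,fx=4.2,fy=4.2,interpolation=cv2.INTER_CUBIC))
b=s[190:350,180:320];cv2.imwrite("pics/c2.png",cv2.resize(cv2.convertScaleAbs(b,alpha=1.6,beta=20),None,fx=3.75,fy=3.75,interpolation=cv2.INTER_CUBIC))
```

```text
(no output)
```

View pics/c1.png

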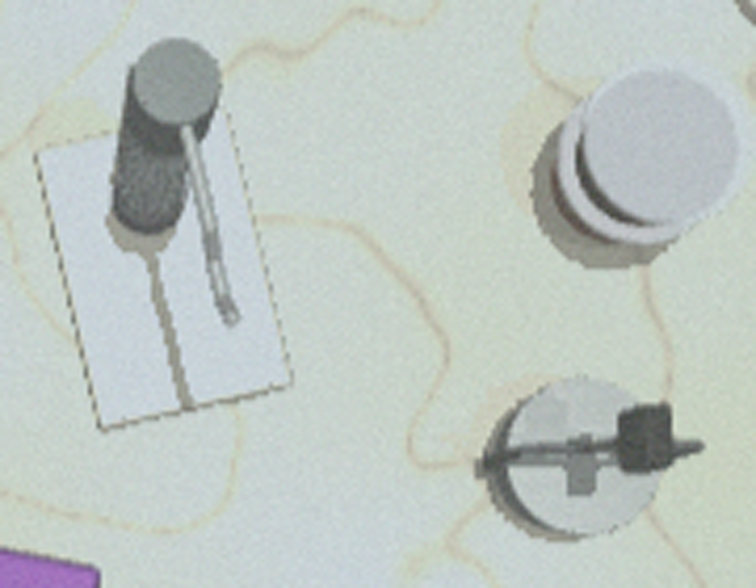

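View pics/c2.png

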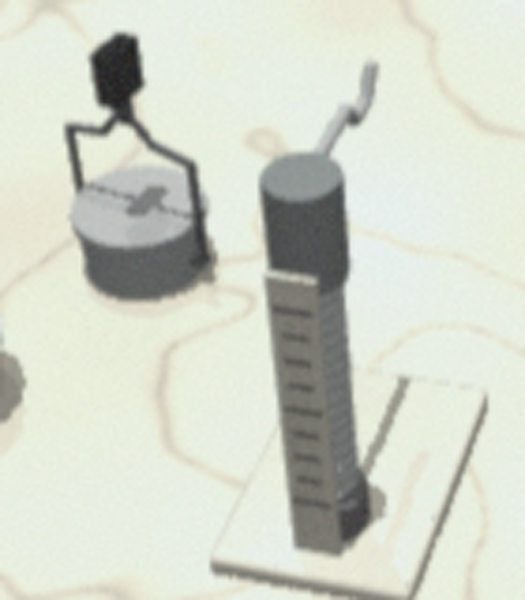

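Run:
```python
from h import *
c=ld("top0.png");s=ld("scene0.png")
f=lambda x,y:(300+(x+.5)/4.2-.5,140+(y+.5)/4.2-.5)
g=lambda x,y:(180+(x+.5)/3.75-.5,190+(y+.5)/3.75-.5)
P=[onz(c,*f(*q),15) for q in((36,155),(103,430),(292,383),(228,115))]
for p in P:print(p.round(1))
m=(P[1]+P[2])/2;ey=P[1]-P[2];print("yaw",np.arctan2(-ey[0],ey[1]),np.linalg.norm(ey))
for y in [np.arctan2(-ey[0],ey[1])]:
    ex=np.array([np.cos(y),np.sin(y),0]);print("seat(base)",m+40*ex)
    sl=onz(c,*f(177,82),285);print("sleeve",sl,"seat",sl-100*ex, "scene sleeve",onz(s,*g(303,178),285))
print("tin lid top",onz(c,*f(585,457),55),"scene",onz(s,*g(141,205),55))
print("grip tri",tri([(c,*f(644,440)),(s,*g(118,73))]))
a=onz(c,*f(484,467),105);b=onz(c,*f(700,446),105);print("legs",a,b,np.linalg.norm(a-b),"yaw",np.arctan2(-(a-b)[0],(a-b)[1]))
print("hook tip top",onz(c,*f(232,320),281), "tri",tri([(c,*f(232,318)),(s,*g(372,66))]))
B=onz(c,238,272,44);print("button",B,"scene px",proj(s,B))
for n,q in dict(W0=(203,254),W1=(252,254),W2=(252,292),W3=(203,292)).items():print(n,onz(c,*q,36).round(0))
```

```text
[696.3  62.4  15. ]
[514.5  23.2  15. ]
[ 542.4 -100.5   15. ]
[720.6 -64.4  15. ]
yaw 0.22142801118894048 126.76961665777388
seat(base) [567.46720256 -29.88614848  15.        ]
sleeve [664.86149217 -10.33413837 285.        ] seat [567.30301017 -32.29643763 285.        ] scene sleeve [670.77184541  -4.97215307 285.        ]
tin lid top [ 486.67843859 -277.95774525   55.        ] scene [ 491.11378435 -272.7511219    55.        ]
grip tri [ 487.09401471 -278.31190171  167.12673604]
legs [ 478.38846767 -201.81935866  105.        ] [ 487.9704083  -332.96123804  105.        ] 131.49146783148728 yaw 0.07293584504207949
hook tip top [543.27237065 -34.82589808 281.        ] tri [544.83366404 -34.77206342 275.36598894]
button [437.92734604 252.21163459  44.        ] scene px [405.22101865 291.45112595]
W0 [488. 345.  36.]
W1 [485. 216.  36.]
W2 [385. 217.  36.]
W3 [388. 346.  36.]
```

```bash
cat >> h.py <<'E'
from scipy.spatial.transform import Rotation as Ro
def Rt():return Ro.from_rotvec(ctrl.get_obs()["orientation"]).as_matrix()
def tgt(yaw):
    # tool x down, tool y along (±) object's y; pick nearer half turn
    c=[]
    for k in(1,-1):
        y=k*np.array([-np.sin(yaw),np.cos(yaw),0]);x=np.array([0,0,-1.]);c.append(np.c_[x,y,np.cross(x,y)])
    R=Rt();return max(c,key=lambda M:np.trace(R.T@M))
def delta(p,yaw):
    o=ctrl.get_obs();R=Rt()
    d=R.T@(np.array(p)-o["ee_pos"]);w=Ro.from_matrix(R.T@tgt(yaw)).as_rotvec(degrees=True)
    print("shift mm",d.round(1),"rot deg",w.round(2));return d,w
E
python3 - <<'E'
from h import *
c=ld("top0.png");s=ld("scene0.png")
f=lambda x,y:(300+(x+.5)/4.2-.5,140+(y+.5)/4.2-.5)
g=lambda x,y:(180+(x+.5)/3.75-.5,190+(y+.5)/3.75-.5)
print("leg -y",tri([(c,*f(698,446)),(s,*g(70,127))]))
print("leg +y",[proj(c,(487+.0,-278+53,110))],)
print(Rt().round(3));delta((450,-278,400),0.07)
E
```

```text
leg -y [ 487.65884235 -330.98311999  105.44847982]
leg +y [array([424.36918468, 247.02043469])]
[[-0.     0.356  0.935]
 [-0.001  0.935 -0.356]
 [-1.    -0.001 -0.   ]]
shift mm [-204.6 -724.4  519.5] rot deg [-2.486e+01 -2.000e-02  7.000e-02]
```

Request:
carry_out(
  commands=[
    [-0.05,0,0,-6.2,0,0],
    [-0.05,0,0,-6.2,0,0],
    [-0.05,0,0,-6.2,0,0],
    [-0.05,0,0,-6.2,0,0],
    [0,-0.055,0.021,0,0,0],
    [0,-0.055,0.021,0,0,0],
    [0,-0.055,0.021,0,0,0],
    [0,-0.055,0.021,0,0,0],
  ],
  grip=0.4,
)

```text
t: 1.1
ee_pos: [325.0, 367.7, 398.0]
orientation: [-0.077, 1.572, 0.065]
ft_force: [1.1, 1.0, 0.5]
width: 52.5
```

Request:
carry_out(
  commands=[
    [0,-0.055,0.021,0,0,0],
    [0,-0.055,0.021,0,0,0],
    [0,-0.055,0.021,0,0,0],
    [0,-0.055,0.021,0,0,0],
    [0,-0.055,0,0,0,0],
    [0,-0.055,0,0,0,0],
    [0,-0.055,0,0,0,0],
    [0,-0.055,0,0,0,0],
  ],
)

```text
t: 2.1
ee_pos: [449.7, -78.0, 399.7]
orientation: [-0.078, 1.573, 0.065]
ft_force: [0.8, 0.4, 0.5]
width: 52.8
```

Run:
```python
from h import *
o=ctrl.get_obs();print(o["ee_pos"],o["qpos"],o["width"],o["t"])
delta((450,-278,400),0.05)
```

```text
[449.70674144 -77.95473883 399.73088404] [-0.19116451 -0.02526074  1.72341044 -0.00893727  1.44517041 -1.85204739] 52.84631934969427 2.1
shift mm [   1.4 -199.2  -17.9] rot deg [ 2.36 -0.23  0.47]
```

Request:
carry_out(
  commands=[
    [0,-0.05,-0.0045,1.2,0,0],
    [0,-0.05,-0.0045,1.2,0,0],
    [0,-0.05,-0.0045,0,0,0],
    [0,-0.05,-0.0045,0,0,0],
    [0,0,0,0,0,0],
    [0,0,0,0,0,0],
  ],
)

```text
t: 2.85
ee_pos: [441.7, -287.9, 399.0]
orientation: [-0.038, 1.577, 0.028]
ft_force: [0.3, -0.6, 0.3]
width: 53.1
```

Run:
```python
from h import *
p,K,R,t=snap("wrist","w1.png")
o=ctrl.get_obs();print(o["ee_pos"],-R.T@t,proj((K,R,t),(487,-278,194)))
```

```text
[ 441.76281115 -287.63097525  399.02136606] [ 377.21148196 -289.30318904  587.91318863] [326.85723934 246.18649612]
```

View pics/w1.png

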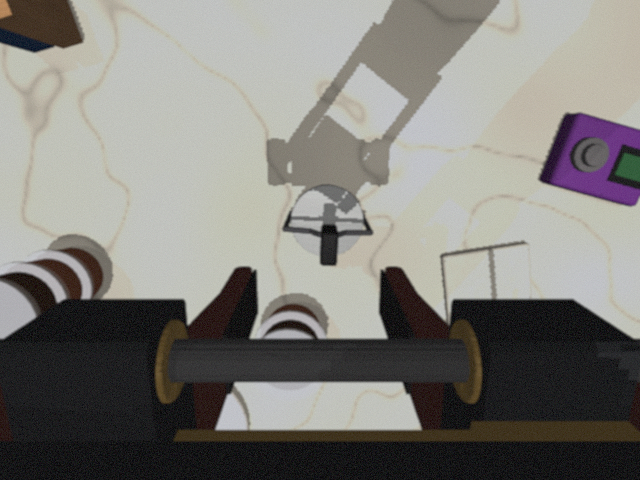

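The wrist view shows the grip around (328,245) with the leg bends near (285,229) and (372,233). I will enlarge it for yaw and centre.

Run:
```python
from h import *
t=cv2.imread("pics/w1.png")[175:285,265:395]
cv2.imwrite("pics/c3.png",cv2.resize(cv2.convertScaleAbs(t,alpha=1.6,beta=30),None,fx=5,fy=5,interpolation=cv2.INTER_CUBIC))
c=ld("w1.png")
f=lambda p:((proj(c,p)-[265,175])*5).round(0)
for n,p in dict(gt=(487,-278,194),gb=(487,-278,150),lm=(487,-331,110),lp=(487,-225,110),lid=(487,-278,55)).items():print(n,f(p))
```

```text
gt [309. 356.]
gb [306. 303.]
lm [ 88. 254.]
lp [520. 272.]
lid [301. 218.]
```

View pics/c3.png

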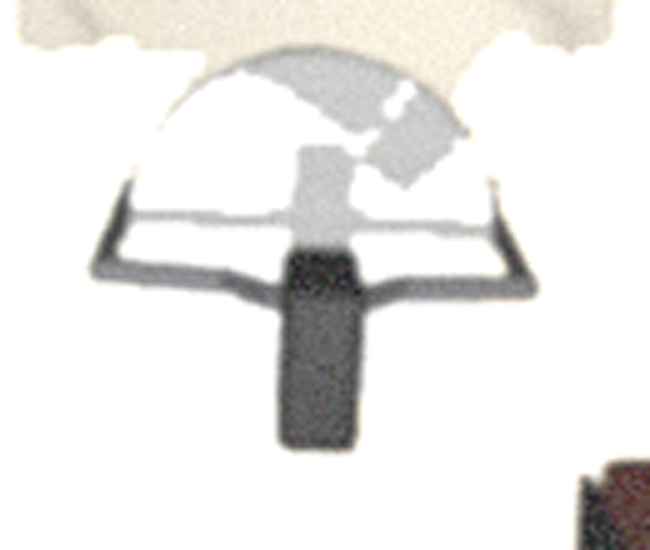

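Run:
```python
from h import *
d,w=delta((490.5,-276,260),0.0);print(Rt().round(3),ctrl.get_obs()["ee_pos"])
```

```text
shift mm [138.6  10.4  50.1] rot deg [ 2.45 -0.39  0.35]
[[-0.007 -0.043  0.999]
 [-0.006  0.999  0.043]
 [-1.    -0.006 -0.007]] [ 441.76281115 -287.63097525  399.02136606]
```

Request:
carry_out(
  commands=[
    [0.02,0.003,0.0125,2.45,-0.39,0.35],
    [0.04,0.003,0.0125,0,0,0],
    [0.04,0.003,0.0125,0,0,0],
    [0.038,0.003,0.0125,0,0,0],
    [0,0,0,0,0,0],
    [0,0,0,0,0,0],
  ],
)

```text
t: 3.65
ee_pos: [495.3, -267.7, 261.3]
orientation: [-0.008, 1.566, 0.005]
ft_force: [-0.5, 0.5, -0.3]
width: 52.5
```

Run:
```python
from h import *
d,w=delta((490.5,-276,155),0.0);print(ctrl.get_obs()["ee_pos"],ctrl.get_obs()["ft_force"])
```

```text
shift mm [106.3  -8.   -5.4] rot deg [0.48 0.28 0.11]
[ 495.2680652  -267.73718039  261.33486789] [-0.50821045  0.52774102 -0.31281507]
```

Request:
carry_out(
  commands=[
    [0.02,-0.008,-0.0045,0.48,0.28,0],
    [0,0,0,0,0,0],
    [0.018,0,0,0,0,0],
    [0,0,0,0,0,0],
  ],
)

```text
t: 4.15
ee_pos: [491.1, -277.5, 224.3]
orientation: [-0.003, 1.567, -0.005]
ft_force: [0.3, 0.3, 0.5]
width: 52.8
```

Run:
```python
from h import *
d,w=delta((490.5,-276,155),0.0);print(ctrl.get_obs()["ee_pos"])
p,K,R,t=snap("wrist","w2.png")
c=(K,R,t);f=lambda p:proj(c,p).round(0)
for n,q in dict(gt=(490.5,-276,194),tip=ctrl.get_obs()["ee_pos"]).items():print(n,f(q))
cv2.imwrite("pics/c4.png",cv2.resize(p[180:420,180:460],None,fx=2,fy=2))
```

```text
shift mm [69.2  1.8 -0.9] rot deg [-0.08  0.24  0.27]
[ 491.13613504 -277.4769649   224.25159036]
gt [321. 250.]
tip [317. 271.]
```

View pics/c4.png

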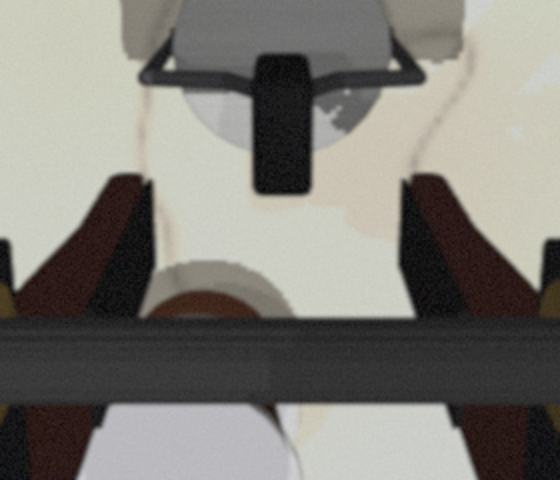

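The crop shows the grip top centred at image (321,252), where predicted, between the finger tips. Descending.

Request:
carry_out(
  commands=[
    [0.02,0.0015,-0.0008,0,0.2,0.2],
    [0.02,0,0,0,0,0],
    [0.02,0,0,0,0,0],
    [0.006,0,0,0,0,0],
    [0,0,0,0,0,0],
    [0,0,0,0,0,0],
  ],
)

```text
t: 4.95
ee_pos: [491.3, -276.2, 155.0]
orientation: [-0.0, 1.569, -0.002]
ft_force: [-0.5, 0.7, -0.1]
width: 52.6
```

Request:
carry_out(
  commands=[
    [0,0,0,0,0,0],
    [0,0,0,0,0,0],
    [0,0,0,0,0,0],
    [0,0,0,0,0,0],
  ],
  grip=1,
)

```text
t: 5.45
ee_pos: [492.2, -276.7, 156.7]
orientation: [-0.001, 1.566, -0.003]
ft_force: [0.1, 0.9, -0.4]
width: 17.7
```

Run:
```python
from h import *
o=ctrl.get_obs();print(o["ee_pos"],o["width"],o["ft_force"],o["moment"]);delta((490.5,-276,155),0.0)
```

```text
[ 492.24536565 -276.6596091   156.69938245] 17.659255311537464 [ 0.11362192  0.93979866 -0.37374408] [ 0.23669847 -0.02959496  0.02865376]
shift mm [ 1.7  0.7 -1.8] rot deg [-0.07  0.26  0.17]
```

Request:
carry_out(
  commands=[
    [-0.004,0,0,0,0,0],
    [-0.01,0,0,0,0,0],
    [-0.02,0,0,0,0,0],
    [-0.03,0,0,0,0,0],
    [-0.03,0,0,0,0,0],
    [-0.03,0,0,0,0,0],
    [-0.03,0,0,0,0,0],
    [-0.015,0,0,0,0,0],
  ],
)

```text
t: 6.45
ee_pos: [487.6, -274.0, 328.2]
orientation: [0.003, 1.577, 0.001]
ft_force: [1.0, -0.4, -6.8]
width: 18.2
```

Request:
carry_out(
  commands=[
    [0,0.01,0,-3,0,0],
    [0,0.02,0,-3,0,0],
    [0,0.025,0,-3,0,0],
    [0,0.025,0,-3,0,0],
    [0,0.025,0,0,0,0],
    [0,0.025,0,0,0,0],
    [0,0.025,0,0,0,0],
    [0,0.015,0,0,0,0],
  ],
)

```text
t: 7.45
ee_pos: [451.3, -92.3, 319.9]
orientation: [-0.172, 1.584, 0.195]
ft_force: [-0.5, -1.1, -6.2]
width: 17.7
```

Request:
carry_out(
  commands=[
    [0,0,0,0,0,0],
    [0,0,0,0,0,0],
    [0,0,0,0,0,0],
    [0,0,0,0,0,0],
  ],
)

```text
t: 7.95
ee_pos: [451.1, -92.3, 319.0]
orientation: [-0.175, 1.585, 0.197]
ft_force: [0.4, -0.9, -5.9]
width: 18.0
```

Run:
```python
from h import *
o=ctrl.get_obs();print(o["ee_pos"],o["width"],o["ft_force"],o["moment"]);
ex=np.array([np.cos(.212),np.sin(.212),0]);s=np.array([568,-31,325.]);delta(s-75*ex,.212)
for i in range(4):snap("scene"); print(ctrl.get_obs()["ft_force"],ctrl.get_obs()["t"])
```

```text
[451.06350741 -92.28171659 319.02996058] 17.987190815767025 [ 0.35801141 -0.90802824 -5.94914282] [-0.00534748 -0.0623992   0.06476067]
shift mm [-6.5 34.1 52.9] rot deg [ 1.37 -1.19 -0.92]
[ 0.81763252 -0.09917245 -6.47626356] 8.0
[-0.36531321  0.27625667 -7.07841262] 8.05
[-0.35643398 -0.44002449 -6.04928524] 8.1
[ 0.25719774 -0.51849175 -6.32957931] 8.15
```

Request:
carry_out(
  commands=[
    [-0.003,0.01,0.013,1.37,-1.2,-0.9],
    [-0.003,0.012,0.018,0,0,0],
    [0,0.012,0.018,0,0,0],
    [0,0,0.004,0,0,0],
    [0,0,0,0,0,0],
    [0,0,0,0,0,0],
  ],
)

```text
t: 8.9
ee_pos: [496.2, -47.1, 324.3]
orientation: [-0.165, 1.566, 0.165]
ft_force: [-0.1, 0.7, -5.8]
width: 17.7
```

Run:
```python
from h import *
o=ctrl.get_obs();print(o["ee_pos"],o["ft_force"]);
ex=np.array([np.cos(.212),np.sin(.212),0]);s=np.array([568,-31,325.]);delta(s-75*ex,.212)
p,*c=snap("scene","s2.png");q,*d=snap("top","t2.png")
a=cv2.resize(p[140:290,190:310],None,fx=4,fy=4,interpolation=cv2.INTER_CUBIC)
b=cv2.resize(q[120:270,320:400],None,fx=4,fy=4,interpolation=cv2.INTER_CUBIC)
cv2.imwrite("pics/c5.png",cv2.convertScaleAbs(np.hstack([a,b]),alpha=1.6,beta=20))
e=o["ee_pos"]
for n,P in dict(grip=e+[0,0,15.3],eye=e-[0,0,30.2],seat=(568,-31,265)).items():
    print(n,(proj(c,P)-[190,140])*4,(proj(d,P)-[320,120])*4+[480,0])
```

```text
[496.16648861 -47.11052017 324.30145729] [-0.10693264  0.65593321 -5.76447602]
shift mm [-0.7  0.6 -1.4] rot deg [-0.09 -0.09  0.  ]
grip [371.69399455 125.20712343] [659.13587013 458.78774927]
eye [375.41018926 194.87026259] [648.39393538 468.64250073]
seat [340.32182012 306.46426996] [607.94616856 342.58521924]
```

View pics/c5.png

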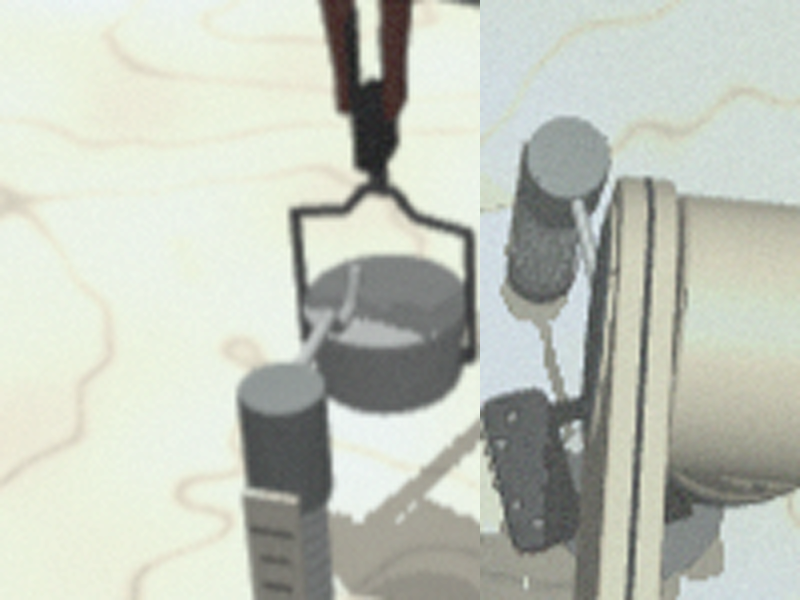

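Run:
```python
from h import *
c=ld("scene0.png");d=ld("top0.png");p=cv2.imread("pics/scene0.png");q=cv2.imread("pics/top0.png")
out=[]
for S in [(568,-31,265),(570,-27,265)]:
  ex=np.array([np.cos(.212),np.sin(.212),0])
  M=[np.array(S)+a*ex+[0,0,h] for a,h in((77,12),(24,12),(11,-4),(-11,-4),(-23,12))]
  row=[]
  for cam,im,(x0,y0,w,h) in((c,p,(235,190,55,70)),(d,q,(330,150,45,70))):
    k=7;z=cv2.convertScaleAbs(cv2.resize(im[y0:y0+h,x0:x0+w],None,fx=k,fy=k,interpolation=cv2.INTER_CUBIC),alpha=1.6,beta=20)
    P=[((proj(cam,m)-[x0,y0]+.5)*k).astype(int) for m in M]
    cv2.polylines(z,[np.array(P)],False,(0,0,255),1);row.append(z)
  out.append(np.hstack(row))
o=np.hstack(out);cv2.imwrite("pics/c6.png",cv2.resize(o,(800,int(o.shape[0]*800/o.shape[1])),interpolation=cv2.INTER_AREA))
```

```text
(no output)
```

View pics/c6.png

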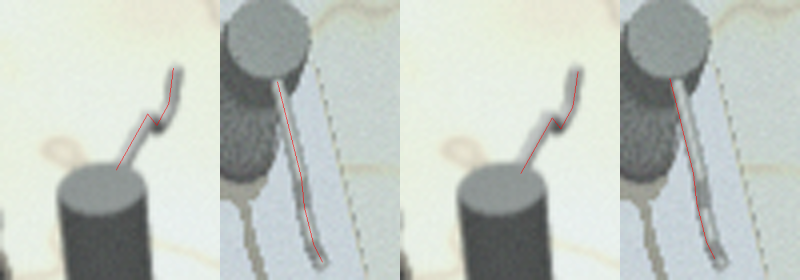

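The overlay of the hook model at seat (568,-31,265) matches both views to within about 1 px. The eye was also seen where predicted. Moving in along the hook.

Request:
carry_out(
  commands=[
    [-0.0005,0.0005,0.006,0,0,0],
    [0,0,0.012,0,0,0],
    [0,0,0.012,0,0,0],
    [0,0,0.012,0,0,0],
    [0,0,0.012,0,0,0],
    [0,0,0.01,0,0,0],
    [0,0,0.005,0,0,0],
    [0,0,0,0,0,0],
  ],
)

```text
t: 10.0
ee_pos: [569.0, -31.5, 324.4]
orientation: [-0.165, 1.566, 0.164]
ft_force: [0.1, -0.1, -5.7]
width: 17.7
```

Run:
```python
from h import *
o=ctrl.get_obs();print(o["ee_pos"],o["ft_force"]);delta((569,-31,301),.212)
```

```text
[568.99058728 -31.52532688 324.3886418 ] [ 0.07525441 -0.14237669 -5.68055658]
shift mm [23.4  0.5  0.1] rot deg [-0.13 -0.07  0.  ]
```

Request:
carry_out(
  commands=[
    [0.003,0.0005,0,0,0,0],
    [0.005,0,0,0,0,0],
    [0.005,0,0,0,0,0],
    [0.005,0,0,0,0,0],
    [0.003,0,0,0,0,0],
    [0.0015,0,0,0,0,0],
    [0.0015,0,0,0,0,0],
    [0.0015,0,0,0,0,0],
  ],
)

```text
t: 11.0
ee_pos: [567.7, -31.3, 297.1]
orientation: [-0.164, 1.566, 0.164]
ft_force: [-1.0, 0.1, -7.0]
width: 17.6
```

Request:
carry_out(
  commands=[
    [0.0015,0,0,0,0,0],
    [0.0015,0,0,0,0,0],
    [0.0015,0,0,0,0,0],
    [0.0015,0,0,0,0,0],
    [0.0015,0,0,0,0,0],
    [0.0015,0,0,0,0,0],
    [0,0,0,0,0,0],
    [0,0,0,0,0,0],
  ],
)

```text
t: 12.0
ee_pos: [567.9, -31.3, 287.9]
orientation: [-0.165, 1.566, 0.164]
ft_force: [-1.1, 0.2, -5.4]
width: 18.0
```

Run:
```python
from h import *
F=[]
for i in range(8):snap("scene"); F.append(ctrl.get_obs()["ft_force"])
print(np.mean(F,0),np.std(F,0));p,*c=snap("scene","s3.png")
o=ctrl.get_obs();print(o["ee_pos"]);delta((569,-31,235),.212)
cv2.imwrite("pics/c7.png",cv2.convertScaleAbs(cv2.resize(p[140:290,190:310],None,fx=4,fy=4,interpolation=cv2.INTER_CUBIC),alpha=1.6,beta=20))
```

```text
[-0.2098086   0.39715893 -5.77922356] [0.41787676 0.33268843 0.47118089]
[567.87610598 -31.27653362 287.81643779]
shift mm [52.8  0.   1.2] rot deg [-0.16 -0.08  0.01]
```

View pics/c7.png

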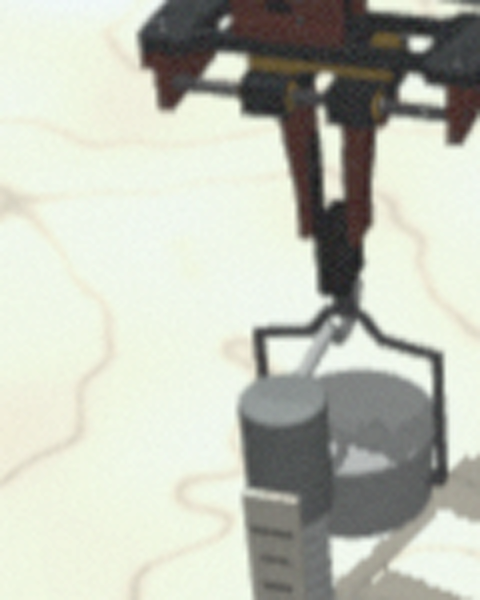

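The bail sits over the hook's trough near (342,320) in the crop, threaded by the hook. Lowering further while watching the force.

Request:
carry_out(
  commands=[
    [0.002,0,0,0,0,0],
    [0.002,0,0,0,0,0],
    [0.002,0,0,0,0,0],
    [0.002,0,0,0,0,0],
    [0.002,0,0,0,0,0],
    [0.002,0,0,0,0,0],
    [0.002,0,0,0,0,0],
    [0.002,0,0,0,0,0],
  ],
)

```text
t: 13.45
ee_pos: [568.0, -31.3, 271.2]
orientation: [-0.165, 1.565, 0.164]
ft_force: [-0.0, -0.0, -3.9]
width: 17.8
```

```bash
cat > f.py <<'E'
from h import *
import sys
F=[];Z=[]
for i in range(int(sys.argv[1])):snap("scene"); o=ctrl.get_obs();F.append(o["ft_force"]);Z.append(o["ee_pos"])
print(o["t"],"F",np.mean(F,0).round(2),"P",np.mean(Z,0).round(1));delta((568,-31,235),.212)
E
python3 f.py 8
```

```text
13.85 F [-0.46  0.17 -3.86] P [568.  -31.3 271.2]
shift mm [36.3  0.3  0.1] rot deg [-0.16 -0.05  0.01]
```

Request:
carry_out(
  commands=[
    [0.002,0,0,0,0,0],
    [0.002,0,0,0,0,0],
    [0.002,0,0,0,0,0],
    [0.002,0,0,0,0,0],
    [0.002,0,0,0,0,0],
    [0.002,0,0,0,0,0],
    [0.002,0,0,0,0,0],
    [0.002,0,0,0,0,0],
  ],
)

```text
t: 14.85
ee_pos: [568.1, -31.3, 254.7]
orientation: [-0.165, 1.565, 0.164]
ft_force: [-0.8, 0.8, -2.3]
width: 17.8
```

Request:
carry_out(
  commands=[
    [0.002,0,0,0,0,0],
    [0.002,0,0,0,0,0],
    [0.002,0,0,0,0,0],
    [0.002,0,0,0,0,0],
    [0.002,0,0,0,0,0],
    [0.002,0,0,0,0,0],
    [0.002,0,0,0,0,0],
    [0,0,0,0,0,0],
  ],
)

```text
t: 15.85
ee_pos: [568.2, -31.3, 240.1]
orientation: [-0.165, 1.565, 0.164]
ft_force: [-1.3, -0.0, -0.6]
width: 17.7
```

```bash
python3 f.py 16
```

```text
16.65 F [-1.54  0.08 -1.13] P [568.2 -31.3 240.2]
shift mm [ 5.2  0.3 -0.2] rot deg [-0.16 -0.01  0.03]
```

Request:
carry_out(
  commands=[
    [0.0015,0,-0.0005,0,0,0],
    [0.0015,0,-0.0005,0,0,0],
    [0.0015,0,-0.0005,0,0,0],
    [0.0015,0,-0.0005,0,0,0],
    [0.0015,0,0,0,0,0],
    [0,0,0,0,0,0],
  ],
)

```text
t: 17.4
ee_pos: [567.8, -31.4, 232.9]
orientation: [-0.164, 1.561, 0.164]
ft_force: [-0.3, 0.1, -0.9]
width: 17.8
```

```bash
python3 f.py 20
```

```text
18.4 F [-0.21  0.9  -0.4 ] P [567.8 -31.4 233. ]
shift mm [-2.   0.4  0.3] rot deg [-0.16  0.21  0.04]
```

Request:
carry_out(
  commands=[
    [0.0015,0,0,0,0,0],
    [0.0015,0,0,0,0,0],
    [0,0,0,0,0,0],
    [0,0,0,0,0,0],
  ],
)

```text
t: 18.9
ee_pos: [567.8, -31.4, 229.8]
orientation: [-0.165, 1.561, 0.164]
ft_force: [0.3, 1.1, 0.1]
width: 17.9
```

```bash
python3 f.py 40
```

```text
20.9 F [-0.2   0.94 -0.  ] P [567.8 -31.4 229.8]
shift mm [-5.2  0.4  0.4] rot deg [-0.16  0.21  0.05]
```

Request:
carry_out(
  commands=[
    [0,0.0005,0,0,0,0],
    [0,0.0003,0,0,0,0],
    [0,0,0,0,0,0],
  ],
)

```text
t: 21.28
ee_pos: [567.7, -31.2, 229.8]
orientation: [-0.165, 1.561, 0.163]
ft_force: [-0.2, 0.5, -0.1]
width: 17.5
```

```bash
python3 f.py 20
```

```text
22.275 F [-0.18 -0.34 -0.03] P [567.7 -31.2 229.8]
shift mm [-5.2  0.1  0.3] rot deg [-0.15  0.22  0.11]
```

Balanced in all axes, so I open partly.

Request:
carry_out(
  commands=[
    [0,0,0,0,0,0],
    [0,0,0,0,0,0],
    [0,0,0,0,0,0],
    [0,0,0,0,0,0],
    [0,0,0,0,0,0],
    [0,0,0,0,0,0],
  ],
  grip=0.4,
)

```text
t: 23.02
ee_pos: [567.7, -30.8, 229.8]
orientation: [-0.165, 1.561, 0.164]
ft_force: [0.2, -0.1, 0.2]
width: 52.9
```

Run:
```python
from h import *
p,*c=snap("scene","s4.png");e=ctrl.get_obs()["ee_pos"];print(e,ctrl.get_obs()["ft_force"])
cv2.imwrite("pics/c8.png",cv2.convertScaleAbs(cv2.resize(p[150:300,190:310],None,fx=4,fy=4,interpolation=cv2.INTER_CUBIC),alpha=1.6,beta=20))
for P in((567.7,-31,245),(568,-31,200)):print((proj(c,P)-[190,150])*4)
```

```text
[567.75454265 -30.78543175 229.81151356] [-0.08895197  0.33230258  0.36116759]
[342.59724188 295.61392677]
[346.6996684  359.84213836]
```

View pics/c8.png

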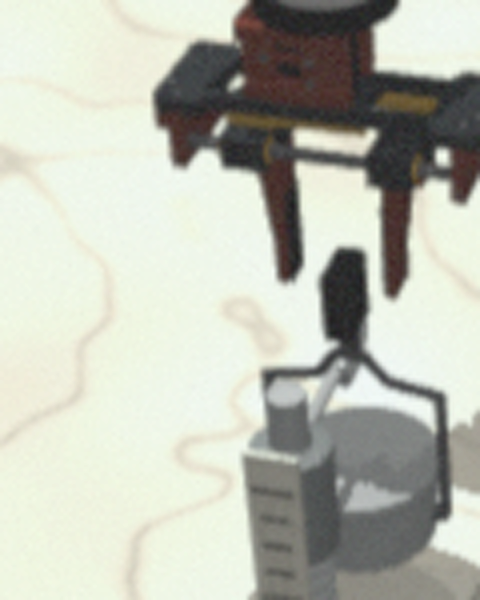

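The tin hangs upright and free, with the grip at (345,297) as predicted. Retreating straight up.

Request:
carry_out(
  commands=[
    [-0.01,0,0,0,0,0],
    [-0.015,0,0,0,0,0],
    [-0.02,0,0,0,0,0],
    [-0.025,0,0,0,0,0],
    [-0.025,0,0,0,0,0],
    [-0.025,0,0,0,0,0],
    [-0.025,0,0,0,0,0],
    [-0.02,0,0,0,0,0],
  ],
)

```text
t: 24.08
ee_pos: [566.8, -30.7, 407.3]
orientation: [-0.165, 1.556, 0.163]
ft_force: [0.7, -0.8, -0.0]
width: 52.7
```

Request:
carry_out(
  commands=[
    [0,0.02,-0.005,0,0,0],
    [0,0.04,-0.009,0,0,0],
    [0,0.04,-0.009,0,0,0],
    [0,0.04,-0.009,0,0,0],
    [0,0.04,-0.009,0,0,0],
    [0,0.04,-0.009,0,0,0],
    [0,0.03,-0.007,0,0,0],
    [0,0.015,-0.003,0,0,0],
  ],
  grip=1,
)

```text
t: 25.08
ee_pos: [442.1, 227.5, 405.3]
orientation: [-0.164, 1.557, 0.163]
ft_force: [0.2, -0.3, 0.3]
width: 0.5
```

Run:
```python
from h import *
print(ctrl.get_obs()["t"],ctrl.get_obs()["ee_pos"],ctrl.get_obs()["width"]);delta((437,250,150),.212)
a=snap("scene")[0]
for i in range(6):
    b=snap("scene")[0];print(cv2.absdiff(a,b)[180:300,235:310].mean().round(2),cv2.absdiff(a,b)[400:480,100:200].mean().round(2),end=" ")
```

```text
25.075 [442.12596094 227.46260135 405.30146136] 0.48526537632506217
shift mm [255.3  23.5  -2.2] rot deg [-0.18  0.41  0.08]
0.99 1.07 0.98 1.08 0.97 1.07 0.99 1.08 0.98 1.07 0.98 1.08
```

Request:
carry_out(
  commands=[
    [0.04,0.012,-0.001,0,0.4,0],
    [0.045,0.011,-0.001,0,0,0],
    [0.045,0,0,0,0,0],
    [0.045,0,0,0,0,0],
    [0.04,0,0,0,0,0],
    [0.03,0,0,0,0,0],
    [0,0,0,0,0,0],
    [0,0,0,0,0,0],
  ],
)

```text
t: 26.42
ee_pos: [444.9, 242.5, 156.0]
orientation: [-0.152, 1.559, 0.151]
ft_force: [0.2, 0.0, 0.1]
width: 0.6
```

Run:
```python
from h import *
o=ctrl.get_obs();print(o["ee_pos"]);delta((437,250,60),.212)
p,*c=snap("scene","s5.png")
cv2.imwrite("pics/c9.png",cv2.convertScaleAbs(cv2.resize(p[220:340,360:480],None,fx=5,fy=5,interpolation=cv2.INTER_CUBIC),alpha=1.6,beta=20))
for P in((437,250,44),(437,250,36),o["ee_pos"]):print((proj(c,P)-[360,220])*5)
```

```text
[444.91759529 242.48118428 156.02216939]
shift mm [96.  9. -7.] rot deg [-1.06  0.37  0.07]
[222.42651215 354.80303879]
[220.83003607 366.63279097]
[225.57553657 184.11220585]
```

View pics/c9.png

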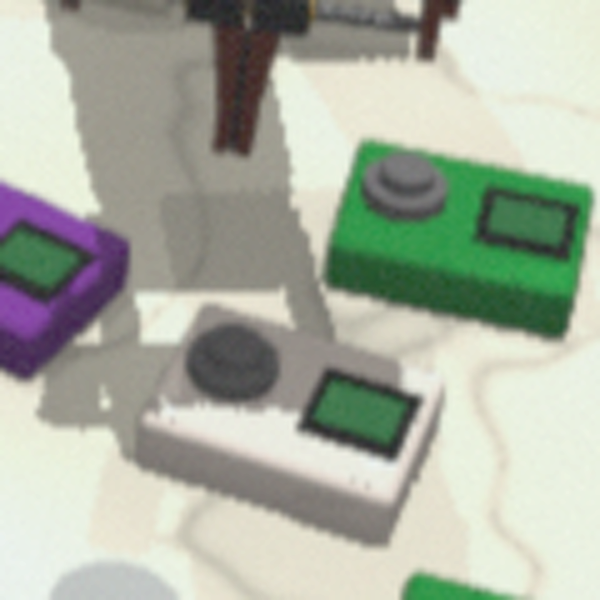

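The white box's button top is at crop (237,343), and the finger tips show about 20 mm above the projected TCP. I will triangulate the button and find its height by force.

Run:
```python
from h import *
s=ld("s5.png");c=ld("top0.png")
q=cv2.imread("pics/top0.png");r=q[260:284,228:250].astype(int)
m=(r.max(2)<140);  # dark grey collar on white
ys,xs=np.nonzero(m);print(m.sum(),xs.mean()+228,ys.mean()+260)
u=(360+(237+.5)/5-.5,220+(343+.5)/5-.5)
print(tri([(c,238,272),(s,*u)]))
for z in(44,48,52,56):print(z,onz(s,*u,z).round(1),onz(c,238,272,z).round(1))
o=ctrl.get_obs();e=o["ee_pos"]
for h in(0,10,20):print(h,(proj(s,e+[0,0,h])-[360,220])*5)
```

```text
528 238.5 271.5
[436.80145938 252.82680601  54.06256019]
44 [424.5 252.5  44. ] [437.9 252.2  44. ]
48 [428.9 253.5  48. ] [437.8 251.5  48. ]
52 [433.3 254.5  52. ] [437.7 250.9  52. ]
56 [437.7 255.5  56. ] [437.6 250.2  56. ]
0 [225.73254777 183.89126859]
10 [227.88484971 167.18546366]
20 [230.05953603 150.30591503]
```

Request:
carry_out(
  commands=[
    [0.02,0.009,-0.006,0,0.3,0],
    [0.02,0,0,0,0,0],
    [0.02,0,0,0,0,0],
    [0.012,0,0,0,0,0],
    [0,0,0,0,0,0],
    [0,0,0,0,0,0],
  ],
)

```text
t: 27.22
ee_pos: [444.3, 253.4, 90.8]
orientation: [-0.147, 1.549, 0.155]
ft_force: [0.5, -0.4, -0.7]
width: 0.7
```

Run:
```python
from h import *
o=ctrl.get_obs();print(o["ee_pos"],o["ft_force"]);delta((437,252,60),.212)
```

```text
[444.33285208 253.43531931  90.7684967 ] [ 0.51578656 -0.39688677 -0.67441145]
shift mm [30.6 -0.1 -8. ] rot deg [-1.12  0.97 -0.21]
```

Request:
carry_out(
  commands=[
    [0.008,0,-0.008,0,0.9,0],
    [0,0,0,0,0,0],
    [0.008,0,0,0,0,0],
    [0.006,0,0,0,0,0],
    [0,0,0,0,0,0],
  ],
)

```text
t: 27.85
ee_pos: [436.7, 252.2, 68.2]
orientation: [-0.148, 1.564, 0.155]
ft_force: [0.1, 0.4, 0.0]
width: 0.4
```

Run:
```python
from h import *
o=ctrl.get_obs();print(o["ee_pos"],o["ft_force"]);delta((437,252,60),.212)
```

```text
[436.6752095  252.21570464  68.22196057] [0.09541009 0.36415698 0.04780123]
shift mm [ 8.2 -0.3  0.3] rot deg [-1.12  0.11 -0.25]
```

Positioned over the button. Lowering in small steps while watching the force.

Request:
carry_out(
  commands=[
    [0.005,0,0,0,0,0],
    [0.004,0,0,0,0,0],
    [0.003,0,0,0,0,0],
    [0.002,0,0,0,0,0],
  ],
)

```text
t: 28.35
ee_pos: [436.9, 252.4, 53.3]
orientation: [-0.148, 1.564, 0.155]
ft_force: [0.3, -0.5, -0.3]
width: 0.2
```

Request:
carry_out(
  commands=[
    [0.002,0,0,0,0,0],
    [0.002,0,0,0,0,0],
  ],
)

```text
t: 28.6
ee_pos: [437.0, 252.5, 49.1]
orientation: [-0.147, 1.564, 0.155]
ft_force: [0.2, 0.4, 0.2]
width: 0.4
```

Request:
carry_out(
  commands=[
    [0.002,0,0,0,0,0],
    [0.001,0,0,0,0,0],
  ],
)

```text
t: 28.85
ee_pos: [437.0, 252.5, 45.9]
orientation: [-0.147, 1.564, 0.155]
ft_force: [0.8, 0.1, 0.3]
width: 0.8
```

Request:
carry_out(
  commands=[
    [0.002,0,0,0,0,0],
    [0.001,0,0,0,0,0],
  ],
)

```text
t: 29.1
ee_pos: [437.0, 252.5, 42.7]
orientation: [-0.147, 1.564, 0.155]
ft_force: [-0.1, -0.9, -0.4]
width: 0.4
```

Request:
carry_out(
  commands=[
    [0.002,0,0,0,0,0],
    [0.001,0,0,0,0,0],
  ],
)

```text
t: 29.35
ee_pos: [437.0, 252.5, 39.5]
orientation: [-0.147, 1.563, 0.155]
ft_force: [-1.1, 0.2, -0.3]
width: 0.4
```

Request:
carry_out(
  commands=[
    [0.001,0,0,0,0,0],
    [0.001,0,0,0,0,0],
  ],
)

```text
t: 29.6
ee_pos: [437.1, 252.6, 37.4]
orientation: [-0.147, 1.563, 0.155]
ft_force: [0.0, 0.8, 0.6]
width: 0.2
```

Request:
carry_out(
  commands=[
    [0.0015,0,0,0,0,0],
    [0.001,0,0,0,0,0],
  ],
)

```text
t: 29.85
ee_pos: [437.1, 252.6, 34.7]
orientation: [-0.147, 1.563, 0.155]
ft_force: [-0.4, -0.2, -0.1]
width: -0.0
```

Request:
carry_out(
  commands=[
    [0.0015,0,0,0,0,0],
    [0.001,0,0,0,0,0],
  ],
)

```text
t: 30.1
ee_pos: [437.1, 252.6, 32.1]
orientation: [-0.147, 1.563, 0.155]
ft_force: [-0.1, -0.2, -0.3]
width: 0.7
```

```bash
python3 f.py 4
python3 - <<'E'
from h import *
p,*s=snap("scene","s6.png");e=ctrl.get_obs()["ee_pos"]
cv2.imwrite("pics/c10.png",cv2.convertScaleAbs(cv2.resize(p[220:340,360:480],None,fx=5,fy=5,interpolation=cv2.INTER_CUBIC),alpha=1.6,beta=20))
E
```

```text
30.3 F [-0.27  0.3  -0.34] P [437.1 252.6  32.1]
shift mm [-204.  -302.5   74.7] rot deg [-1.11  0.15 -0.26]
```

Run:
```python
from h import *
a=cv2.imread("pics/s5.png").astype(int);b=cv2.imread("pics/s6.png").astype(int)
e=ctrl.get_obs()["ee_pos"];s=ld("s6.png")
for h in(0,20):print(h,proj(s,e+[0,0,h]).round(1))
for im,n in((a,"s5"),(b,"s6")):
    r=(im[:,:,2]-im[:,:,1]>22)&(im[:,:,2]<120);r=r[230:330,395:425];ys,xs=np.nonzero(r)
    print(n,[(y+230,int(r[y].sum()),round(np.nonzero(r[y])[0].mean()+395,1)) for y in range(100) if r[y].sum()>1][-5:])
d=b-a
for y in range(270,304,2):print(y,*["%4d"%b[y,x].mean() for x in range(396,422,2)])
```

```text
0 [405.  294.8]
20 [405.8 288.9]
s5 []
s6 []
270   83   82   79   56   22   21   17   20   19   33   60   50   76
272   82   80   72   58   21   24   12   22   26   69   82   82   81
274   82   77   80   68   25   22   18   20   27   77   83   82   79
276   81   81   84   68   23   17   18   18   40   84   83   81   81
278   82   84   83   81   24   19   18   21   63   83   84   83   81
280   84   84   81   77   20   18   18   24   74   79   77   80   78
282   83   75   71   73   28   17   20   30   71   73   74   73   73
284   84   74   76   63   23   18   22   38   76   73   71   72   73
286   80   79   60   36   25   12   23   39   71   78   78   75   73
288   92   60   37   30   20   16   24   36   42   65   77   76   77
290   78   43   35   31   34   33   31   38   36   40   74   77   77
292   75   39   36   29   32   35   34   33   33   39   71   79   78
294   75   31   35   35   32   32   29   32   38   36   71   77   78
296   78   53   29   36   35   36   34   38   35   42   76   77   78
298   79   76   53   34   34   30   32   34   38   67   78   79   79
300   78   78   79   73   62   58   60   65   73   77   78   78   76
302  105  108  107  107  107  125  108  106   89   81  104  105   59
```

By pixel values, the finger tip ends at row 289, col 407, which is right at the button cap (407,288.6). Continuing down.

Request:
carry_out(
  commands=[
    [0.001,0,0,0,0,0],
    [0.001,0,0,0,0,0],
  ],
)

```text
t: 30.6
ee_pos: [437.2, 252.7, 30.3]
orientation: [-0.147, 1.563, 0.155]
ft_force: [-0.6, 0.3, 2.6]
width: 0.5
```

Request:
carry_out(
  commands=[
    [0.001,0,0,0,0,0],
    [0.001,0,0,0,0,0],
  ],
)

```text
t: 30.85
ee_pos: [437.3, 252.7, 28.4]
orientation: [-0.147, 1.563, 0.155]
ft_force: [-0.5, -1.1, 3.3]
width: 0.6
```

Request:
carry_out(
  commands=[
    [0.001,0,0,0,0,0],
    [0.001,0,0,0,0,0],
  ],
)

```text
t: 31.1
ee_pos: [437.3, 252.7, 26.4]
orientation: [-0.147, 1.563, 0.155]
ft_force: [-0.6, -0.7, 3.3]
width: 0.5
```

Request:
carry_out(
  commands=[
    [0.001,0,0,0,0,0],
    [0.001,0,0,0,0,0],
    [0,0,0,0,0,0],
  ],
)

```text
t: 31.48
ee_pos: [437.3, 252.7, 24.9]
orientation: [-0.147, 1.563, 0.155]
ft_force: [-2.2, -1.2, 6.1]
width: 0.4
```

```bash
python3 f.py 4
```

```text
31.675 F [-2.23 -0.95  6.83] P [437.3 252.7  24.8]
shift mm [-211.3 -302.5   74.7] rot deg [-1.12  0.17 -0.26]
```

The force has stiffened to 6.8 N, so the button is fully down. Retreating.

Request:
carry_out(
  commands=[
    [-0.004,0,0,0,0,0],
    [-0.006,0,0,0,0,0],
    [-0.02,0,0,0,0,0],
    [-0.03,0,0,0,0,0],
    [-0.03,0,0,0,0,0],
    [-0.03,0,0,0,0,0],
    [0,0,0,0,0,0],
    [0,0,0,0,0,0],
  ],
)

```text
t: 32.67
ee_pos: [436.3, 251.7, 147.8]
orientation: [-0.148, 1.564, 0.154]
ft_force: [-0.6, -1.3, -0.6]
width: 0.5
```

Run:
```python
from h import *
o=ctrl.get_obs();print(o["t"],o["ee_pos"],o["ft_force"])
a=cv2.imread("pics/s4.png");p=snap("scene","s7.png")[0];q=snap("scene")[0]
g=lambda im:cv2.cvtColor(im,cv2.COLOR_BGR2GRAY)
def best(T,I,x0,y0):
    r=cv2.matchTemplate(I[y0-8:y0+T.shape[0]+8,x0-8:x0+T.shape[1]+8],T,cv2.TM_CCOEFF_NORMED);_,v,_,l=cv2.minMaxLoc(r);return v,(l[0]-8,l[1]-8)
T=g(a)[235:290,253:305];print("carrier vs release",best(T,g(p),253,235))
b=cv2.imread("pics/s5.png");T=g(b)[286:300,394:418];print("button vs before",best(T,g(p),394,286))
print("motion",cv2.absdiff(p,q)[180:300,235:310].mean(),cv2.absdiff(p,q)[400:480,100:200].mean())
s0=cv2.imread("pics/scene0.png")
for n,(x,y,w,h) in dict(tubs=(135,250,48,58),jar=(362,330,38,52)).items():print(n,best(g(s0)[y:y+h,x:x+w],g(p),x,y))
ctrl.close_job()
```

```text
32.675 [436.30836995 251.67515913 147.83585724] [-0.58773279 -1.3270084  -0.5933642 ]
carrier vs release (0.9112638831138611, (0, 0))
button vs before (0.9875353574752808, (0, 0))
motion 0.9533333333333334 1.0952083333333333
tubs (0.9992544651031494, (0, 0))
jar (0.9993162155151367, (0, 0))
the job is handed in; nothing more can be done
```

I hung the carrier on the hook, pressed the white readout's hold button and backed off, then handed the job in at about 33 s. I got no verdict back, so success isn't confirmed.

**Hanging:** I lowered the tin at roughly 12–16 mm/s until the wrist read about 0 N, which puts the dip near 65 mm, then opened the fingers. The weight in hand was about 6.3 N. The tin hung upright with the fingers clear.

**Button:** I pressed until the force stiffened to about 6.8 N, after roughly 6 mm of travel. I then lifted the tool about 120 mm.

**Last checks:** These come from image matching, because the 12-picture viewing limit was used up.
- The tin has not moved since release; that match scored 0.91, and motion between frames is only noise.
- The button looks as it did before the press, so it is back up.
- The tubs and the jar have not moved.

**Disagreement:** The fingertips appeared about 20 mm higher in the scene camera than the reported TCP, and the button was met at a TCP about 20 mm lower than the image put its top. I found the button's height by force instead. I did not find the cause of the offset.

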